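Rock the housings, reject the one that rattles

ROBOT

A 7-joint arm with a two-finger parallel gripper is mounted at the origin on the work surface. World frame = base frame: x ahead of the robot, y to its left, z up, the work surface at z = 0. Lengths are in m, angles in rad, forces in N, time in s.
With the tool pointing down it reaches from about 0.425 to 0.875 m from the base axis. Payload 4.7 kg.
Tool frame: the origin (TCP) lies on the centre line of the jaws, within the pads' length; the fingertips stand 8 mm ahead of it and the grasp point (between the pads) lies 11 mm behind it; z points along the fingers, y is the direction in which the jaws open and shut (so a half turn about z gives the same grasp; the last joint's range is limited). The gripper opens to 87 mm and grips with 3 to 60 N. Pads are 19 mm wide; open, the fingers measure 117 mm over their backs; the gripper's body (75 mm by 190 mm) begins 51 mm behind the grasp point.
Start: joints at [1.178, 0.321, -0.07, 1.45, 0.023, 1.371, -0.057], TCP at [0.257, -0.597, 0.231] pointing down, gripper open.
Joint ranges: [-2.86, 2.86], [-0.3, 2.09], [-1.38, 1.24], [0.06, 2.45], [-1.56, 4.7], [0.09, 2.05], [-2.69, 2.69]. Speed limits (rad/s): [2.57, 2.57, 3.14, 3.14, 3.14, 3.14, 3.14].

INTERFACE

Orientations are given as a rotation vector (axis times angle).
In Python, from bench import status, optics, order gives the robot as it stands.
- The arm moves only by the tool step_arm, never from a script. Its argument "rows" is a list of rows, each a list of 3 entries, a list of its own where there are three numbers: the turn, a rotation vector about the tool's x, y, z in degrees, then the shift along the tool's x, y, z in mm, then the finger opening in mm, from 0 to 87. A call has 1 to 12 rows; each row shifts and turns the pose as measured when the row begins, along the tool's axes as they then stand; what a row does not reach is not made up. A row lasts 1/12 s, in which the tool goes at most 41.7 mm and 7.16 degrees, less where a joint would pass 70% of its speed; a pose out of reach is approached as far as the arm can. A call is refused whole if a number of a shift passes 41.7 or a number of a turn 7.16, either way. A call with a gripper value outside its range is refused whole. The fingers move at their own pace and stop on an object; "grip_force" is the grip in N (left out, the last holds). Time passes only in rows, so rows that do not move let the fingers close. It gives the time, the measured TCP pose, the force and the opening at its end, in the units of the state.
- status.get_state(): the state, without advancing time (a new reading comes with each control period).
- optics.get_image(name): name is "scene" or "top" or "wrist"; returns a dict with "frame" (480x640x3 uint8, red, green, blue), "range_z" (480x640 float32, m along the optical axis (not along the pixel's ray), 0 where there is no reading), "K" (3x3 intrinsics, pixels), "k1" (the pictures are not rectified: a ray, as slopes to the right and down, at radius r is drawn at 1 + k1 r^2 times it, then the intrinsics apply), "R" (3x3) and "t" (3): a world point X has camera coordinates R X + t. Camera axes: x right, y down, z forward; pixel columns grow to the right and rows downward; lengths in m; the calibration is good to about 2 mm. A picture is of the moment at which its call begins.
- order.close_job(): hands the job in, once; it reports no verdict.
The state is a dict: "time": time; "joint_positions": joint angles; "qd": joint speeds; "joint_torque": joint torques, N m; "position": TCP position; "tool_rot": TCP orientation; "ft_force": force on the tool from outside, world axes, zero at the start; "torque": the same for the moment, N m; "grip_width": opening from 0.0 (shut) to 1.0 (fully open).
Only numpy, scipy, OpenCV 4.12 (cv2) and the standard library are available. Lean on these libraries where they do the work, as an engineer would, in place of code of your own. Each camera call takes 0.05 s, during which the arm holds its last target.

TASK

Slide the red lock bar fully to the left to free the four rocker trays, then press down the trays' ends to rock the closed grey housings, without lifting them, until you have found the one with a loose part sliding about inside: its tray stays tipped after you let go, while a sound one swings back level. Lift that housing out and lay it flat, lid up, on the floor of the red reject bin; leave the other three on their trays and the other things on the bench where they are.

Things in the scene. Friction and masses are not known exactly. Their poses are not given: they have to be found in the camera images.
- rack: fixed rocker rack: aluminium base plate (375 mm along y, 165 mm along x) with four white rocker trays side by side. Origin on the work surface at the rack's centre; its x axis points away from the robot, its y axis runs along the row to the left; the rack is turned by up to 0.15 rad. Tray 1 is leftmost (rack y = +138 mm), then tray 2 (+46), tray 3 (-46), tray 4 (-138).
- lock_bar (a joint): red lock bar along the front of the rack, the interlock: forks on it hold the front lugs of all four trays level. It slides along rack +y (to the left seen from the robot), 0 = locked to 0.032 m = end stop; the trays are free from 0.014 m, fully slid counts from 0.022 m. It takes about 1.5 N to slide and stays where it is left.
- lock_knob (a point): centre of the top of the red upright knob on the lock bar (16 mm diameter, from 36 to 88 mm above the work surface), 128 mm in front of the rack's centre line. Push it from its right side, with the bar, to rack +y. The space right and left of it is clear for 70 mm.
- tray1 (a joint): tilt of tray 1: 0 = level, positive = front end (robot's side) down, stops at +-0.3 rad; hinge along rack y, 45 mm up, at rack x = 0; light centring spring, 1 N on a pad tips it. Hold it beyond 0.22 for 0.6 s, let go, wait 0.7 s: a sound housing's tray swings back to within 0.1 of level; with a loose part (mid-box at first; slides only when tipped beyond 0.15) it stays at the stop.
- pad1 (a point): centre of the yellow front press pad of tray 1 (24 mm along x, 40 mm along y; 67 mm in front of the hinge; top face 51 mm above the work surface when level, about 20 mm lower at the stop; the housing's front face is 17 mm behind this point). An equal pad lies 67 mm behind the hinge.
- tray2 (a joint): tilt of tray 2: 0 = level, positive = front end (robot's side) down, stops at +-0.3 rad; hinge along rack y, 45 mm up, at rack x = 0; light centring spring, 1 N on a pad tips it. Hold it beyond 0.22 for 0.6 s, let go, wait 0.7 s: a sound housing's tray swings back to within 0.1 of level; with a loose part (mid-box at first; slides only when tipped beyond 0.15) it stays at the stop.
- pad2 (a point): centre of the yellow front press pad of tray 2 (24 mm along x, 40 mm along y; 67 mm in front of the hinge; top face 51 mm above the work surface when level, about 20 mm lower at the stop; the housing's front face is 17 mm behind this point). An equal pad lies 67 mm behind the hinge.
- tray3 (a joint): tilt of tray 3: 0 = level, positive = front end (robot's side) down, stops at +-0.3 rad; hinge along rack y, 45 mm up, at rack x = 0; light centring spring, 1 N on a pad tips it. Hold it beyond 0.22 for 0.6 s, let go, wait 0.7 s: a sound housing's tray swings back to within 0.1 of level; with a loose part (mid-box at first; slides only when tipped beyond 0.15) it stays at the stop.
- pad3 (a point): centre of the yellow front press pad of tray 3 (24 mm along x, 40 mm along y; 67 mm in front of the hinge; top face 51 mm above the work surface when level, about 20 mm lower at the stop; the housing's front face is 17 mm behind this point). An equal pad lies 67 mm behind the hinge.
- tray4 (a joint): tilt of tray 4: 0 = level, positive = front end (robot's side) down, stops at +-0.3 rad; hinge along rack y, 45 mm up, at rack x = 0; light centring spring, 1 N on a pad tips it. Hold it beyond 0.22 for 0.6 s, let go, wait 0.7 s: a sound housing's tray swings back to within 0.1 of level; with a loose part (mid-box at first; slides only when tipped beyond 0.15) it stays at the stop.
- pad4 (a point): centre of the yellow front press pad of tray 4 (24 mm along x, 40 mm along y; 67 mm in front of the hinge; top face 51 mm above the work surface when level, about 20 mm lower at the stop; the housing's front face is 17 mm behind this point). An equal pad lies 67 mm behind the hinge.
- housing1: closed grey electronics housing on tray 1, long in x: 100 x 44 x 35 mm, about 0.27 kg with contents, blue panel on its lid. Origin at the centre of its underside, z up through the lid. It stands inside 8 mm high rims on the tray (tray 52 mm wide, neighbouring housings 48 mm apart). All four look the same; exactly one has a loose part inside, a different one each time.
- housing2: closed grey electronics housing on tray 2, long in x: 100 x 44 x 35 mm, about 0.27 kg with contents, blue panel on its lid. Origin at the centre of its underside, z up through the lid. It stands inside 8 mm high rims on the tray (tray 52 mm wide, neighbouring housings 48 mm apart). All four look the same; exactly one has a loose part inside, a different one each time.
- housing3: closed grey electronics housing on tray 3, long in x: 100 x 44 x 35 mm, about 0.27 kg with contents, blue panel on its lid. Origin at the centre of its underside, z up through the lid. It stands inside 8 mm high rims on the tray (tray 52 mm wide, neighbouring housings 48 mm apart). All four look the same; exactly one has a loose part inside, a different one each time.
- housing4: closed grey electronics housing on tray 4, long in x: 100 x 44 x 35 mm, about 0.27 kg with contents, blue panel on its lid. Origin at the centre of its underside, z up through the lid. It stands inside 8 mm high rims on the tray (tray 52 mm wide, neighbouring housings 48 mm apart). All four look the same; exactly one has a loose part inside, a different one each time.
- reject_bin: red open reject bin, fixed, outside 150 (x) x 120 (y) x 40 mm, walls and floor 4 mm. Origin at the centre of its underside. It stands left or right of the rack; a blue bin of the same size with small parts stands on the other side.
- boards_a: stack of four green circuit boards, 56 x 56 x 50 mm, bystander, origin at the centre of its underside; leave it alone.
- boards_b: stack of three green circuit boards, 56 x 56 x 36 mm, bystander, origin at the centre of its underside; leave it alone.
- boards_c: pair of stacked green circuit boards, 56 x 56 x 22 mm, bystander, origin at the centre of its underside; leave it alone.
- reel: orange plastic reel, 56 mm diameter, 38 mm high, bystander, origin at the centre of its underside; leave it alone.
- tape: white tape ring, 72 mm diameter, 24 mm high, bystander, origin at the centre of its underside; leave it alone.
- sponge_tin: yellow tin, 60 x 45 x 22 mm, bystander, origin at the centre of its underside; leave it alone.
Not all that is in view belongs to the job. What is shaped like the housing1 but pink or purple is not meant.

How it is judged:
On the way, in this order (a step that is already met when the one before it is completed fails the run):
1. the lock bar is slid fully to the left (value of joint lock_bar above 0.022 m), for 0.1 s.
2. the tray of the housing with the loose part is rocked until the part has slid to the low end (((horizontal distance between core and housing1 between 0.022 and 0.05 m and (value of joint tray1 above 0.2 rad or value of joint tray1 below -0.2 rad)) or (horizontal distance between core and housing2 between 0.022 and 0.05 m and (value of joint tray2 above 0.2 rad or value of joint tray2 below -0.2 rad)) or (horizontal distance between core and housing3 between 0.022 and 0.05 m and (value of joint tray3 above 0.2 rad or value of joint tray3 below -0.2 rad)) or (horizontal distance between core and housing4 between 0.022 and 0.05 m and (value of joint tray4 above 0.2 rad or value of joint tray4 below -0.2 rad)))), for 0.2 s.
3. the housing with the loose part is lifted clear of its tray (height (world z) of core above 0.1 m), for 0.1 s.
At the end, for the whole second after the job is handed in: The housing with the loose part lies flat, lid up (within 0.15 rad) and at rest on the floor of the red bin, wholly inside its walls; the lock bar is slid at least 22 mm to the left; what is in the other three housings is within 20 mm of where it started, so those housings are still on their trays (x of core in the frame of reject_bin between -0.067 and 0.067 m and y of core in the frame of reject_bin between -0.052 and 0.052 m and z of core in the frame of reject_bin below 0.014 m and angle between core's own z axis and vertical below 0.15 rad and linear speed of core below 0.02 m/s and distance of each of fill2, fill3, fill4 from where it was at the start of the episode below 0.02 m and value of joint lock_bar above 0.022 m); the robot touches nothing.
It fails at once if a sound housing is lifted off or knocked out of its tray (moved 35 mm) (distance of any of fill2, fill3, fill4 from where it was at the start of the episode above 0.035 m).
It fails at once if a bystander is moved more than 40 mm (distance of any of boards_a, boards_b, boards_c, reel, tape, sponge_tin from where it was at the start of the episode above 0.04 m).
It also fails if it takes over 72 s, if anything falls off the work surface, if the arm or the gripper's body presses on something with over 40 N, if the wrist force passes 120 N, or if a joint passes its speed limit or range.

## Working session

There is one attempt and no reset: what is moved stays moved. The work goes in short steps, Python scripts to look and compute and a tool call to move; the robot and the scene stay as the last step left them, time stands still between calls to the robot, and variables do not carry over. Pictures are saved under pics/ and viewed, and the job is handed in when it is done.

Besides the shell and the picture viewer there is one more tool, called after ">>>" as name([rows], argument=value, ...), one row to a line, values as JSON. step_arm: Moves the arm, as the interface text tells. Its arguments: {"type":"object","properties":{"rows":{"type":"array"},"grip_force":{"type":"number"}},"required":["rows"]}

```bash
ls; mkdir -p pics
cat > h.py <<'E'
import numpy as np,cv2
from bench import status,optics,order
def shot(n,f):
    d=optics.get_image(n); cv2.imwrite('pics/'+f,d['frame'][:,:,::-1]); np.savez('pics/'+f[:-4]+'.npz',**d); return d
def ray(d,u,v):
    K=d['K']; k=np.array([[K[0,0],K[0,1],K[0,2]],[0,K[1,1],K[1,2]],[0,0,1]])
    p=cv2.undistortPoints(np.array([[[u,v]]],float),k,np.array([float(d['k1']),0,0,0,0]))[0,0]
    D=d['R'].T@np.array([p[0],p[1],1]); o=-d['R'].T@d['t']; return o,D
def onz(d,u,v,z):
    o,D=ray(d,u,v); return o+D*(z-o[2])/D[2]
def dep(d,u,v):
    o,D=ray(d,u,v); r=d['range_z'][int(v)-1:int(v)+2,int(u)-1:int(u)+2]; return o+D*np.median(r)
def proj(d,X):
    c=d['R']@np.array(X)+d['t']; s=c[:2]/c[2]; s=s*(1+d['k1']*(s@s)); return d['K'][:2,:2]@s+d['K'][:2,2]
E
python3 - <<'E'
from h import *
s=status.get_state(); print(s)
for n in('scene','top','wrist'):
    d=shot(n,n+'0.png'); print(n,d['K'].tolist(),d['k1'],-d['R'].T@d['t'])
E
```

```text
pics
{'time': 0.0, 'joint_positions': array([ 1.17809594,  0.32183176, -0.07006769,  1.45166812,  0.0226169 ,
        1.37080258, -0.05692598]), 'qd': array([-8.26845375e-04,  2.73000333e-04, -1.19284006e-03, -1.01250377e-05,
        2.80953902e-04, -9.18306221e-04,  6.17339272e-04]), 'joint_torque': array([-3.08963001e-05, -4.91299975e+01, -4.03929558e-01, -3.12531567e+01,
       -6.38940535e-02,  4.36324789e-02,  1.99101046e-04]), 'position': array([ 0.25691392, -0.59648653,  0.22945914]), 'tool_rot': array([-3.07501525e+00, -6.34215871e-01,  7.93640083e-04]), 'ft_force': array([0.76644247, 0.1376342 , 0.37997617]), 'torque': array([ 0.03109875,  0.03998975, -0.00917791]), 'grip_width': 1.0006906320973228}
scene [[515.0160142558847, 0.0, 312.76604986041514], [0.0, 515.0160142558847, 241.30373734354558], [0.0, 0.0, 1.0]] -0.13283498689916778 [ 1.31711507 -0.0695227   0.9842283 ]
top [[478.9295741253774, 0.0, 314.9822206659398], [0.0, 478.9295741253774, 250.61053818135645], [0.0, 0.0, 1.0]] -0.03142595868616032 [0.39784544 0.01537659 1.04025563]
wrist [[344.97404661345365, 0.0, 313.527072306193], [0.0, 344.97404661345365, 238.0143489515042], [0.0, 0.0, 1.0]] 0.009556287857714769 [ 0.33157283 -0.56540612  0.38373823]
```

View pics/top0.png

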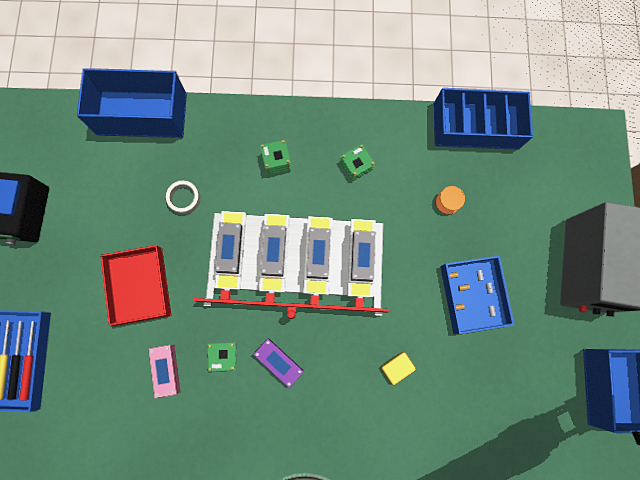

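View pics/scene0.png

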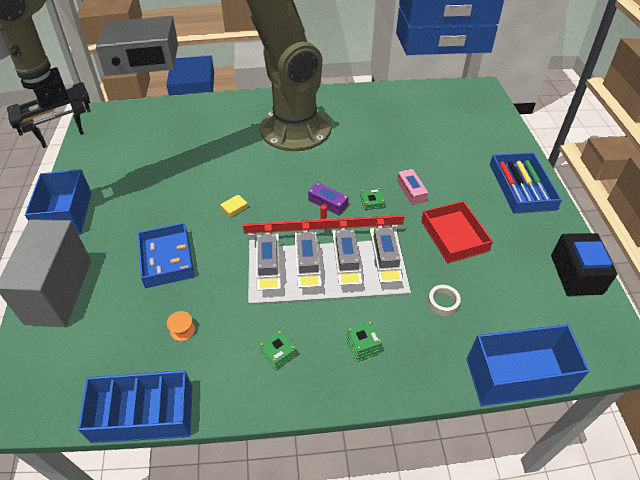

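The top view shows the rack, with its trays at columns 228, 273, 319 and 363 from left to right. The knob is at (291,312) and the red reject bin at (136,286). The blue small-parts bin is on the right at (478,295), and the pink (163,371) and purple (278,362) lookalikes stand in front of the rack. Next I'll measure these.

```bash
cat > m.py <<'E'
from h import *
def blobs(d,lo,hi,amin,box=None,lo2=None,hi2=None):
    h=cv2.cvtColor(d['frame'],cv2.COLOR_RGB2HSV); m=cv2.inRange(h,lo,hi)
    if lo2: m|=cv2.inRange(h,lo2,hi2)
    if box: 
        q=np.zeros_like(m); x0,y0,x1,y1=box; q[y0:y1,x0:x1]=m[y0:y1,x0:x1]; m=q
    n,l,s,c=cv2.connectedComponentsWithStats(m)
    return [(c[i],s[i],l==i) for i in range(1,n) if s[i][4]>=amin]
E
python3 - <<'E'
from m import *
d=dict(np.load('pics/top0.npz'))
P=[]
for c,s,_ in blobs(d,(22,100,120),(34,255,255),60,(200,190,400,310)):
    X=onz(d,*c,.051); P.append(X); print('pad',c.round(1),s,X.round(4),dep(d,*c).round(4))
for c,s,_ in blobs(d,(105,100,60),(125,255,255),60,(200,190,400,310)):
    print('lid panel',c.round(1),s[4],onz(d,*c,.086).round(4),dep(d,*c).round(4))
for c,s,mk in blobs(d,(0,150,60),(6,255,255),30,None,(172,150,60),(180,255,255)):
    print('red',c.round(1),s,dep(d,*c).round(4))
    if s[4]>2500:
        cs,_=cv2.findContours(mk.astype(np.uint8),cv2.RETR_EXTERNAL,cv2.CHAIN_APPROX_NONE)
        r=cv2.minAreaRect(max(cs,key=cv2.contourArea)); 
        for q in cv2.boxPoints(r): print('  corner',q,onz(d,*q,.04).round(4))
im=d['frame'][185:330,185:405,::-1]; cv2.imwrite('pics/crop1.png',cv2.resize(im,None,fx=3.5,fy=3.5,interpolation=cv2.INTER_CUBIC))
# knob: depth near
for v in range(304,322,2): print(v,[round(float(dep(d,u,v)[2]),3) for u in range(284,300,2)])
E
```

```text
pad [232.5 217.7] [224 213  19  11 176] [0.6376 0.1671 0.051 ] [0.6373 0.1669 0.0523]
pad [276.3 220.3] [267 215  19  11 178] [0.6348 0.0744 0.051 ] [0.6345 0.0743 0.0519]
pad [319.4 222.9] [311 218  18  11 175] [ 0.6319 -0.0171  0.051 ] [ 0.6319 -0.0171  0.0512]
pad [362.6 225.5] [354 221  18  10 174] [ 0.629  -0.1089  0.051 ] [ 0.6287 -0.1088  0.052 ]
pad [227.3 281.3] [218 276  19  12 208] [0.5023 0.1706 0.051 ] [0.5024 0.1707 0.0503]
pad [271.7 283.8] [263 278  19  12 204] [0.4996 0.0789 0.051 ] [0.4996 0.0789 0.0511]
pad [316.1 286.4] [307 281  19  12 210] [ 0.4968 -0.013   0.051 ] [ 0.4968 -0.013   0.0515]
pad [360.3 288.9] [351 283  19  12 204] [ 0.4939 -0.1049  0.051 ] [ 0.4939 -0.105   0.0506]
lid panel [227.4 246.6] 272 [0.569  0.1688 0.086 ] [0.5692 0.1691 0.0846]
lid panel [272.9 249.2] 270 [0.5663 0.0769 0.086 ] [0.5664 0.077  0.0854]
lid panel [318.4 251.7] 270 [ 0.5638 -0.0152  0.086 ] [ 0.5637 -0.0152  0.0866]
lid panel [363.7 254.5] 266 [ 0.5605 -0.1071  0.086 ] [ 0.5605 -0.1071  0.0858]
red [135.  285.1] [ 101  245   70   81 4477] [0.4937 0.3763 0.0038]
  corner [ 9
[... 221 characters left out ...]
290  196   29 1078] [0.4596 0.0379 0.06  ]
red [582.6 308.4] [579 306   8   6  41] [ 0.4639 -0.5745  0.0542]
red [ 25.8 377.6] [ 20 356  13  44 355] [0.296  0.5746 0.0298]
304 [0.061, 0.061, 0.062, 0.062, 0.06, 0.06, 0.058, 0.058]
306 [0.042, 0.046, 0.052, 0.054, 0.057, 0.058, 0.058, 0.058]
308 [-0.002, -0.001, 0.051, 0.052, 0.052, 0.05, 0.0, 0.001]
310 [-0.001, 0.002, 0.052, 0.083, 0.053, 0.051, -0.0, -0.0]
312 [-0.0, -0.0, 0.087, 0.088, 0.088, 0.05, -0.0, 0.0]
314 [-0.001, -0.001, 0.086, 0.089, 0.088, 0.078, -0.0, 0.0]
316 [0.0, -0.002, 0.085, 0.088, 0.087, 0.052, -0.0, 0.001]
318 [-0.001, 0.0, 0.002, 0.067, 0.055, -0.001, -0.001, -0.0]
320 [-0.001, 0.0, -0.0, 0.0, 0.0, 0.002, 0.0, -0.001]
```

View pics/crop1.png

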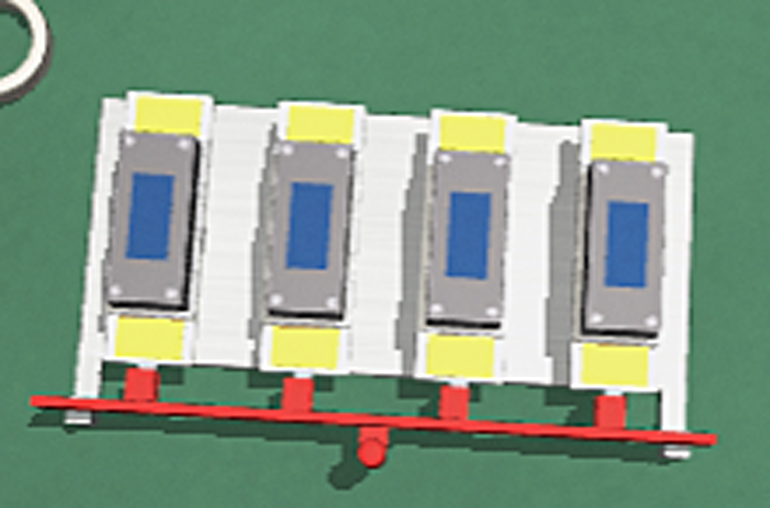

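```bash
cat >> h.py <<'E'
from scipy.spatial.transform import Rotation as Ro
TH=-0.0295
def goal(xy_z,yaw=TH):
    # tool z down; prints total shift in tool axes and turn needed
    s=status.get_state(); R=Ro.from_rotvec(s['tool_rot']); p=s['position']
    out=[]
    for k in (0,np.pi):
        G=Ro.from_euler('z',yaw+k)*Ro.from_euler('x',np.pi)
        out.append((R.inv()*G))
    t=min(out,key=lambda q:q.magnitude())
    print('t',round(s['time'],2),'pos',p.round(4),'F',s['ft_force'].round(1),'grip',round(s['grip_width'],3))
    print('turn deg',t.as_rotvec(degrees=True).round(2),'toolx',R.as_matrix()[:,0].round(3),'tooly',R.as_matrix()[:,1].round(3))
    D=np.array(xy_z)-p
    print('shift now mm',(R.inv().apply(D)*1000).round(1),'shift in goal frame',((R*t).inv().apply(D)*1000).round(1))
def rk(x,y,z): # rack to world
    c,s=np.cos(TH),np.sin(TH); return np.array([C[0]+c*x-s*y,C[1]+s*x+c*y,z])
C=np.array([0.5654,0.0309])
E
python3 - <<'E'
from m import *
d=dict(np.load('pics/top0.npz'))
for n,u in (('p1',(.067,138)),):pass
print([rk(x,y,.051).round(4).tolist() for x in(-.067,.067) for y in (.138,.046,-.046,-.138)])
P=[]
for v in range(306,322):
    for u in range(282,302):
        X=dep(d,u,v)
        if .08<X[2]<.095: P.append(X)
P=np.array(P); print('knob',P.mean(0).round(4),P.min(0).round(4),P.max(0).round(4))
P=[]
for v in range(235,335):
    for u in range(90,180):
        o,D=ray(d,u,v); X=o+D*d['range_z'][v,u]
        if .033<X[2]<.046: P.append(X[:2])
P=np.array(P,np.float32); print('bin',len(P),cv2.minAreaRect(P),cv2.boxPoints(cv2.minAreaRect(P)))
P=[]
for v in range(235,335):
    for u in range(90,180):
        o,D=ray(d,u,v); X=o+D*d['range_z'][v,u]
        if .001<X[2]<.008: P.append(X[:2])
P=np.array(P,np.float32); print('floor',len(P),P.mean(0),cv2.minAreaRect(P))
K=rk(-.128,0,0); print('knob exp x',K)
goal([.47,-.35,.2])
E
```

```text
[[0.5025, 0.1708, 0.051], [0.4998, 0.0789, 0.051], [0.4971, -0.0131, 0.051], [0.4944, -0.1051, 0.051], [0.6364, 0.1669, 0.051], [0.6337, 0.0749, 0.051], [0.631, -0.0171, 0.051], [0.6283, -0.109, 0.051]]
knob [0.4377 0.0374 0.087 ] [0.4313 0.0322 0.0834] [0.4453 0.0424 0.0889]
bin 642 ((0.4921027719974518, 0.36906880140304565), (0.15134696662425995, 0.1217690035700798), 12.422173500061035) [[0.4051038  0.41224957]
 [0.43129796 0.29333127]
 [0.57910174 0.32588804]
 [0.5529076  0.44480634]]
floor 3893 [0.49479488 0.37436086] ((0.4970172345638275, 0.3793575167655945), (0.2213280349969864, 0.19631734490394592), 3.6256532669067383)
knob exp x [0.43745569 0.03467545 0.        ]
t 0.15 pos [ 0.2569 -0.5966  0.2297] F [-0.4 -0.9  1.4] grip 1.002
turn deg [-8.0e-02  2.0e-02  2.5e+01] toolx [ 0.918  0.396 -0.   ] tooly [ 0.396 -0.918 -0.002]
shift now mm [ 293.2 -142.1   29.9] shift in goal frame [ 205.7 -252.8   29.7]
```

>>> step_arm([
  [[0, 0, 6.25], [25, -20, 0], 0],
  [[0, 0, 6.25], [25, -20, 0], 0],
  [[0, 0, 6.25], [25, -25, 0], 0],
  [[0, 0, 6.25], [25, -25, 0], 0],
])

```text
time: 0.48
position: [0.3255, -0.4903, 0.2261]
tool_rot: [-3.139, 0.102, 0.012]
ft_force: [1.2, -0.5, 0.9]
grip_width: 0.777
```

```bash
python3 -c "
from h import *
goal([.455,-.15,.2])"
```

```text
t 0.48 pos [ 0.3255 -0.4903  0.2261] F [ 1.2 -0.5  0.9] grip 0.777
turn deg [-0.03  0.44 -2.02] toolx [ 0.998 -0.065 -0.008] tooly [-0.065 -0.998 -0.   ]
shift now mm [ 107.4 -347.9   25.5] shift in goal frame [ 119.4 -344.    26.1]
```

>>> step_arm([
  [[0, 0, -2], [35, -38, 3], 0],
  [[0, 0, 0], [35, -38, 3], 0],
  [[0, 0, 0], [35, -38, 3], 0],
  [[0, 0, 0], [15, -38, 3], 0],
  [[0, 0, 0], [0, -40, 3], 0],
  [[0, 0, 0], [0, -40, 3], 0],
  [[0, 0, 0], [0, -40, 3], 0],
  [[0, 0, 0], [0, -40, 0], 0],
])

```text
time: 1.15
position: [0.4415, -0.1964, 0.203]
tool_rot: [-3.14, 0.055, 0.012]
ft_force: [0.6, -1.0, 0.4]
grip_width: 0.174
```

```bash
python3 -c "
from h import *
goal([.441,-.005,.077])"
```

```text
t 1.15 pos [ 0.4415 -0.1964  0.203 ] F [ 0.6 -1.   0.4] grip 0.174
turn deg [-0.05  0.45 -0.32] toolx [ 0.999 -0.035 -0.008] tooly [-0.035 -0.999 -0.001]
shift now mm [  -6.2 -191.2  126.2] shift in goal frame [  -6.1 -191.3  126. ]
```

>>> step_arm([
  [[0, 0, 0], [0, -38, 0], 0],
  [[0, 0, 0], [0, -38, 10], 0],
  [[0, 0, 0], [0, -38, 25], 0],
  [[0, 0, 0], [0, -38, 30], 0],
  [[0, 0, 0], [-4, -30, 30], 0],
  [[0, 0, 0], [-2, -8, 25], 0],
  [[0, 0, 0], [0, 0, 0], 0],
])

```text
time: 1.73
position: [0.4402, 0.0003, 0.0894]
tool_rot: [3.14, -0.032, 0.0]
ft_force: [-2.1, -0.7, -1.1]
grip_width: 0.005
```

```bash
python3 -c "
from h import *
goal([.441,.045,.077]); shot('top','top1.png')"
```

```text
t 1.73 pos [4.402e-01 3.000e-04 8.940e-02] F [-2.1 -0.7 -1.1] grip 0.005
turn deg [ 0.06 -0.01  0.51] toolx [ 1.    -0.021  0.   ] tooly [-0.021 -1.     0.001]
shift now mm [ -0.1 -44.7  12.3] shift in goal frame [ -0.5 -44.7  12.4]
```

View pics/top1.png

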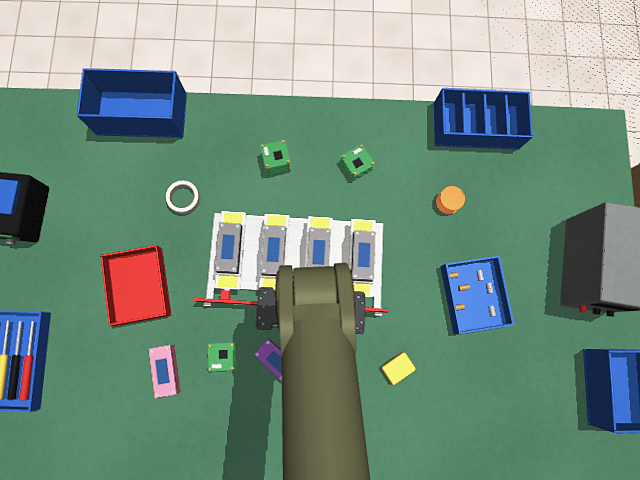

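>>> step_arm([
  [[0, 0, 0.5], [0, 0, 12], 0],
  [[0, 0, 0], [0, -8, 1], 0],
  [[0, 0, 0], [0, -8, 0], 0],
  [[0, 0, 0], [0, -7, 0], 0],
  [[0, 0, 0], [0, -7, 0], 0],
  [[0, 0, 0], [0, -6, 0], 0],
  [[0, 0, 0], [0, -4, 0], 0],
  [[0, 0, 0], [0, -2, 0], 0],
])

```text
time: 2.45
position: [0.4492, 0.0387, 0.086]
tool_rot: [3.135, -0.06, 0.02]
ft_force: [-0.4, -1.7, -0.7]
grip_width: 0.009
```

Run:
```python
from m import *
goal([.441,.045,.077])
e=dict(np.load('pics/top0.npz'));d=shot('top','top2.png')
for f in(e,d):
  for c,s,mk in blobs(f,(0,150,60),(6,255,255),30,(180,280,400,330),(172,150,60),(180,255,255)): print(c,s)
```

```text
t 2.45 pos [0.4492 0.0387 0.086 ] F [-0.4 -1.7 -0.7] grip 0.009
turn deg [ 0.33 -0.73 -0.51] toolx [ 0.999 -0.038  0.013] tooly [-0.038 -0.999  0.006]
shift now mm [-8.5 -6.   8.9] shift in goal frame [-8.4 -6.   9. ]
[290.79406308 303.46753247] [ 194  290  196   29 1078]
[212.88306452 298.14919355] [185 290  51  14 248]
[356.22222222 305.8647343 ] [343 297  37  15 207]
```

>>> step_arm([
  [[0, -0.5, 0], [-6, -2, 8], 0],
  [[0, 0, 0], [0, -4, 4], 0],
  [[0, 0, 0], [0, -4, 0], 0],
  [[0, 0, 0], [0, -4, 0], 0],
  [[0, 0, 0], [0, -2, 0], 0],
])

```text
time: 2.92
position: [0.4447, 0.0506, 0.0738]
tool_rot: [3.127, -0.063, 0.008]
ft_force: [-1.2, -8.3, 4.5]
grip_width: 0.008
```

Run:
```python
from m import *
goal([.441,.045,.077])
d=shot('top','top3.png')
for f in(d,):
  for c,s,mk in blobs(f,(0,150,60),(6,255,255),30,(170,280,400,330),(172,150,60),(180,255,255)): print(c,s)
```

```text
t 2.92 pos [0.4447 0.0506 0.0738] F [-1.2 -8.3  4.5] grip 0.008
turn deg [ 0.8  -0.3  -0.61] toolx [ 0.999 -0.04   0.005] tooly [-0.04  -0.999  0.014]
shift now mm [-3.5  5.8 -3.1] shift in goal frame [-3.6  5.7 -3.2]
[206.388 297.764] [179 289  51  14 250]
[350.60180995 305.85520362] [335 297  40  15 221]
```

>>> step_arm([
  [[0.4, 0, -0.3], [0, 5, -10], 0],
  [[0.4, 0, -0.3], [0, 0, -30], 0],
  [[0, 0, 0], [25, -5, -20], 0],
  [[0, 0, 0], [30, -15, 0], 0],
  [[0, 0, 0], [0, -15, 0], 0],
  [[0, 0, 0], [0, 0, 0], 0],
])

```text
time: 3.47
position: [0.5003, 0.0823, 0.135]
tool_rot: [-3.137, 0.052, -0.001]
ft_force: [-0.7, 0.6, -0.7]
grip_width: 0.011
```

Run:
```python
from h import *
goal(rk(-.069,.046,.06))
```

```text
t 3.47 pos [0.5003 0.0823 0.135 ] F [-0.7  0.6 -0.7] grip 0.011
turn deg [-0.22 -0.05 -0.19] toolx [ 0.999 -0.033  0.001] tooly [-0.033 -0.999 -0.004]
shift now mm [-2.5  3.7 74.9] shift in goal frame [-2.4  3.4 75. ]
```

>>> step_arm([
  [[0, 0, 0], [-2, 3, 30], 0],
  [[0, 0, 0], [0, 0, 30], 0],
  [[0, 0, 0], [0, 0, 12], 0],
  [[0, 0, 0], [0, 0, 10], 0],
  [[0, 0, 0], [0, 0, 8], 0],
  [[0, 0, 0], [0, 0, 3], 0],
])

```text
time: 3.97
position: [0.4956, 0.0818, 0.0392]
tool_rot: [-3.136, 0.046, 0.005]
ft_force: [-6.6, -1.9, 29.2]
grip_width: 0.004
```

Run:
```python
from h import *
goal(rk(-.069,.046,.038))
```

```text
t 3.97 pos [0.4956 0.0818 0.0392] F [-6.6 -1.9 29.2] grip 0.004
turn deg [-0.28  0.18  0.01] toolx [ 1.    -0.029 -0.003] tooly [-0.029 -1.    -0.005]
shift now mm [2.3 2.8 1.2] shift in goal frame [2.3 2.8 1.2]
```

>>> step_arm([
  [[0, 0, 0], [0, 0, 0], 0],
  [[0, 0, 0], [0, 0, 0.5], 0],
  [[0, 0, 0], [0, 0, 0.5], 0],
  [[0, 0, 0], [0, 0, 0.5], 0],
  [[0, 0, 0], [0, 0, 0.5], 0],
  [[0, 0, 0], [0, 0, 0.5], 0],
  [[0, 0, 0], [0, 0, 0.5], 0],
  [[0, 0, 0], [0, 0, 0.5], 0],
  [[0, 0, 0], [0, 0, 0.5], 0],
])

```text
time: 4.72
position: [0.4956, 0.0817, 0.0403]
tool_rot: [-3.139, 0.046, 0.004]
ft_force: [-3.7, -0.6, 7.4]
grip_width: 0.003
```

>>> step_arm([
  [[0, 0, 0], [0, 0, -30], 0],
  [[0, 0, 0], [0, 0, -35], 0],
  [[0, 0, 0], [0, 0, -25], 0],
  [[0, 0, 0], [0, 35, 0], 0],
  [[0, 0, 0], [0, 35, 0], 0],
  [[0, 0, 0], [0, 22, 0], 0],
  [[0, 0, 0], [0, 0, 0], 0],
  [[0, 0, 0], [0, 0, 0], 0],
  [[0, 0, 0], [0, 0, 0], 0],
  [[0, 0, 0], [0, 0, 0], 0],
  [[0, 0, 0], [0, 0, 0], 0],
])

```text
time: 5.63
position: [0.4972, -0.0124, 0.1338]
tool_rot: [-3.138, 0.038, -0.014]
ft_force: [0.1, -0.4, 0.6]
grip_width: 0.008
```

Run:
```python
from h import *
goal(rk(-.069,-.046,.038))
shot('top','top4.png');shot('scene','scene4.png')
```

```text
t 5.63 pos [ 0.4972 -0.0124  0.1338] F [ 0.1 -0.4  0.6] grip 0.008
turn deg [-0.18 -0.5   0.31] toolx [ 1.    -0.024  0.009] tooly [-0.024 -1.    -0.003]
shift now mm [-3.   1.  95.8] shift in goal frame [-2.1  0.7 95.8]
```

View pics/top4.png

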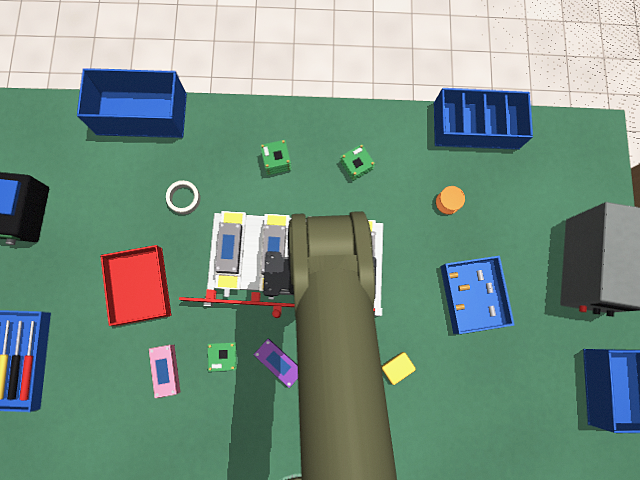

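View pics/scene4.png

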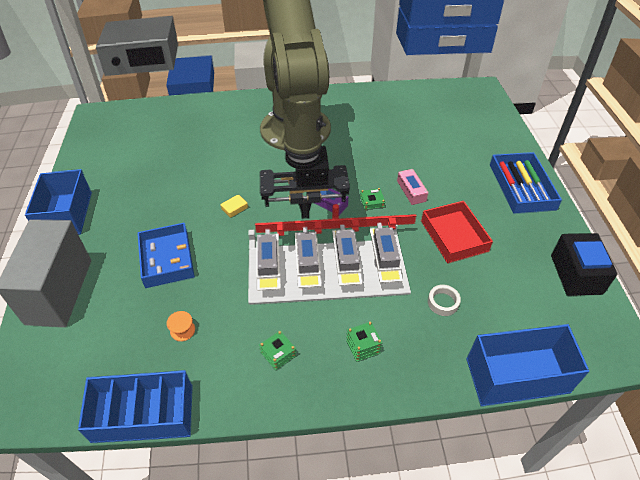

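The bar is now over to the left, with its knob at (276,312) in the top view. In the scene view the four rear pads line up, including tray 2's at (351,279), so tray 2 looks level. I'll check that with depth on the rear pads.

```bash
cat > tilt.py <<'E'
from h import *
def tilts(f):
    d=shot('scene',f)
    for i,y in enumerate((.138,.046,-.046,-.138),1):
        best=[]
        for z in (.033,.051,.069):
            u=proj(d,rk(.067,y,z)); best.append((z,dep(d,*u).round(3)))
        print(i,best)
E
python3 -c "
from tilt import *
tilts('s5.png')"
```

```text
1 [(0.033, array([0.649, 0.162, 0.051])), (0.051, array([0.635, 0.167, 0.049])), (0.069, array([0.625, 0.171, 0.053]))]
2 [(0.033, array([0.646, 0.072, 0.05 ])), (0.051, array([0.633, 0.075, 0.05 ])), (0.069, array([0.621, 0.078, 0.052]))]
3 [(0.033, array([ 0.643, -0.018,  0.05 ])), (0.051, array([ 0.631, -0.017,  0.051])), (0.069, array([ 0.619, -0.016,  0.053]))]
4 [(0.033, array([ 0.64 , -0.108,  0.049])), (0.051, array([ 0.629, -0.109,  0.052])), (0.069, array([ 0.617, -0.11 ,  0.053]))]
```

>>> step_arm([
  [[0, 0, 0], [-2, 1, 35], 0],
  [[0, 0, 0], [0, 0, 33], 0],
  [[0, 0, 0], [0, 0, 10], 0],
  [[0, 0, 0], [0, 0, 9], 0],
  [[0, 0, 0], [0, 0, 7], 0],
  [[0, 0, 0], [0, 0, 2], 0],
  [[0, 0, 0], [0, 0, 0.5], 0],
])

```text
time: 6.37
position: [0.4937, -0.0111, 0.0407]
tool_rot: [3.139, -0.029, -0.001]
ft_force: [-5.8, -0.9, 3.3]
grip_width: 0.006
```

Tray 2 came back level, so housing 2 is sound. Now I hold tray 3 down.

>>> step_arm([
  [[0, 0, 0], [0, 0, 1], 0],
  [[0, 0, 0], [0, 0, 0.5], 0],
  [[0, 0, 0], [0, 0, 0.5], 0],
  [[0, 0, 0], [0, 0, 0.5], 0],
  [[0, 0, 0], [0, 0, 0.5], 0],
  [[0, 0, 0], [0, 0, 0.5], 0],
  [[0, 0, 0], [0, 0, 0.5], 0],
  [[0, 0, 0], [0, 0, 0.5], 0],
  [[0, 0, 0], [0, 0, 0.5], 0],
])

```text
time: 7.12
position: [0.4938, -0.0111, 0.0407]
tool_rot: [3.136, -0.027, -0.005]
ft_force: [-4.3, -0.3, 7.0]
grip_width: 0.003
```

>>> step_arm([
  [[0, 0, 0], [0, 0, -30], 0],
  [[0, 0, 0], [0, 0, -35], 0],
  [[0, 0, 0], [0, 0, -25], 0],
  [[0, 0, 0], [0, 35, 0], 0],
  [[0, 0, 0], [0, 35, 0], 0],
  [[0, 0, 0], [0, 22, 0], 0],
  [[0, 0, 0], [0, 0, 0], 0],
  [[0, 0, 0], [0, 0, 0], 0],
  [[0, 0, 0], [0, 0, 0], 0],
  [[0, 0, 0], [0, 0, 0], 0],
  [[0, 0, 0], [0, 0, 0], 0],
])

```text
time: 8.03
position: [0.5008, -0.1002, 0.1362]
tool_rot: [3.139, -0.011, 0.022]
ft_force: [-0.0, 0.3, -0.5]
grip_width: 0.008
```

```bash
python3 -c "
from tilt import *
tilts('s6.png');goal(rk(-.069,-.138,.038))"
```

```text
1 [(0.033, array([0.649, 0.163, 0.05 ])), (0.051, array([0.636, 0.167, 0.051])), (0.069, array([0.625, 0.171, 0.053]))]
2 [(0.033, array([0.646, 0.072, 0.05 ])), (0.051, array([0.634, 0.075, 0.051])), (0.069, array([0.623, 0.077, 0.054]))]
3 [(0.033, array([ 0.641, -0.018,  0.047])), (0.051, array([ 0.629, -0.017,  0.049])), (0.069, array([ 0.62 , -0.016,  0.054]))]
4 [(0.033, array([ 0.641, -0.108,  0.051])), (0.051, array([ 0.629, -0.109,  0.052])), (0.069, array([ 0.616, -0.11 ,  0.052]))]
t 8.08 pos [ 0.5008 -0.0999  0.1362] F [-0.3  0.4 -0.1] grip 0.007
turn deg [ 0.1  -0.82  1.31] toolx [ 1.    -0.007  0.014] tooly [-0.007 -1.     0.002]
shift now mm [-9.8  5.  98.1] shift in goal frame [-8.3  5.3 98.2]
```

Tray 3 is level as well, so next is tray 4.

>>> step_arm([
  [[0, -0.8, 1.3], [-9, 5, 35], 0],
  [[0, 0, 0], [0, 0, 32], 0],
  [[0, 0, 0], [0, 0, 12], 0],
  [[0, 0, 0], [0, 0, 9], 0],
  [[0, 0, 0], [0, 0, 8], 0],
  [[0, 0, 0], [0, 0, 2], 0],
  [[0, 0, 0], [0, 0, 0.5], 0],
])

```text
time: 8.67
position: [0.491, -0.1015, 0.0407]
tool_rot: [3.134, -0.033, -0.01]
ft_force: [-4.9, -0.8, 4.4]
grip_width: 0.001
```

>>> step_arm([
  [[0, 0, 0], [0, 0, 1], 0],
  [[0, 0, 0], [0, 0, 0.5], 0],
  [[0, 0, 0], [0, 0, 0.5], 0],
  [[0, 0, 0], [0, 0, 0.5], 0],
  [[0, 0, 0], [0, 0, 0.5], 0],
  [[0, 0, 0], [0, 0, 0.5], 0],
  [[0, 0, 0], [0, 0, 0.5], 0],
  [[0, 0, 0], [0, 0, 0.5], 0],
  [[0, 0, 0], [0, 0, 0.5], 0],
])

```text
time: 9.42
position: [0.491, -0.1015, 0.0406]
tool_rot: [3.127, -0.026, -0.014]
ft_force: [-4.2, -1.0, 8.4]
grip_width: 0.004
```

>>> step_arm([
  [[0, 0, 0], [0, 0, -30], 0],
  [[0, 0, 0], [0, 0, -35], 0],
  [[0, 0, 0], [0, 0, -25], 0],
  [[0, 0, 0], [0, -40, 0], 0],
  [[0, 0, 0], [0, -40, 0], 0],
  [[0, 0, 0], [0, -40, 0], 0],
  [[0, 0, 0], [0, -40, 0], 0],
  [[0, 0, 0], [0, -40, 0], 0],
  [[0, 0, 0], [0, -40, 0], 0],
  [[0, 0, 0], [0, -36, 0], 0],
  [[0, 0, 0], [0, 0, 0], 0],
])

```text
time: 10.33
position: [0.5006, 0.193, 0.1314]
tool_rot: [-3.141, 0.03, -0.008]
ft_force: [-1.6, 0.5, 0.7]
grip_width: 0.003
```

```bash
python3 -c "
from tilt import *
tilts('s7.png');goal(rk(-.069,.138,.038))"
```

```text
1 [(0.033, array([0.65 , 0.162, 0.052])), (0.051, array([0.636, 0.167, 0.051])), (0.069, array([0.625, 0.171, 0.053]))]
2 [(0.033, array([0.646, 0.072, 0.05 ])), (0.051, array([0.633, 0.075, 0.05 ])), (0.069, array([0.622, 0.077, 0.053]))]
3 [(0.033, array([ 0.641, -0.018,  0.047])), (0.051, array([ 0.629, -0.017,  0.048])), (0.069, array([ 0.618, -0.016,  0.052]))]
4 [(0.033, array([ 0.639, -0.108,  0.048])), (0.051, array([ 0.626, -0.109,  0.048])), (0.069, array([ 0.616, -0.11 ,  0.053]))]
t 10.38 pos [0.5009 0.1896 0.131 ] F [ 0.2 -0.2  0. ] grip 0.003
turn deg [ 0.11 -0.24  0.49] toolx [ 1.    -0.021  0.004] tooly [-0.021 -1.     0.002]
shift now mm [-0.4 18.6 93.1] shift in goal frame [ 0.2 18.8 93. ]
```

Trays 2, 3 and 4 all came back level, which leaves tray 1. It still has to be rocked, both to confirm it and to meet the second step.

>>> step_arm([
  [[0, 0, 0.5], [0, 18, 10], 0],
  [[0, 0, 0], [0, 0, 32], 0],
  [[0, 0, 0], [0, 0, 27], 0],
  [[0, 0, 0], [0, 0, 10], 0],
  [[0, 0, 0], [0, 0, 8], 0],
  [[0, 0, 0], [0, 0, 5], 0],
  [[0, 0, 0], [0, 0, 1], 0],
])

```text
time: 10.97
position: [0.4993, 0.1734, 0.0399]
tool_rot: [3.14, -0.043, 0.001]
ft_force: [-8.7, -2.4, 17.9]
grip_width: 0.004
```

>>> step_arm([
  [[0, 0, 0], [0, 0, 1], 0],
  [[0, 0, 0], [0, 0, 0.5], 0],
  [[0, 0, 0], [0, 0, 0.5], 0],
  [[0, 0, 0], [0, 0, 0.5], 0],
  [[0, 0, 0], [0, 0, 0.5], 0],
  [[0, 0, 0], [0, 0, 0.5], 0],
  [[0, 0, 0], [0, 0, 0.5], 0],
  [[0, 0, 0], [0, 0, 0.5], 0],
  [[0, 0, 0], [0, 0, 0.5], 0],
  [[0, 0, 0], [0, 0, 0.5], 0],
])

```text
time: 11.8
position: [0.4992, 0.1732, 0.0405]
tool_rot: [3.141, -0.049, -0.002]
ft_force: [-5.1, 1.1, 7.6]
grip_width: 0.005
```

>>> step_arm([
  [[0, 0, 0], [0, 0, -30], 0],
  [[0, 0, 0], [0, 0, -35], 0],
  [[0, 0, 0], [0, 0, -35], 0],
  [[0, 0, 0], [0, 0, -40], 0],
  [[0, 0, 0], [0, 0, -25], 87],
  [[0, 0, 0], [0, 0, 0], 87],
  [[0, 0, 0], [0, 0, 0], 87],
  [[0, 0, 0], [0, 0, 0], 87],
  [[0, 0, 0], [0, 0, 0], 87],
  [[0, 0, 0], [0, 0, 0], 87],
  [[0, 0, 0], [0, 0, 0], 87],
])

```text
time: 12.72
position: [0.5019, 0.1651, 0.2059]
tool_rot: [3.137, -0.06, -0.004]
ft_force: [0.4, 0.2, -0.2]
grip_width: 0.45
```

```bash
python3 -c "
from tilt import *
tilts('s8.png');goal(rk(0,.138,.15));shot('wrist','w8.png');shot('top','top8.png')"
```

```text
1 [(0.033, array([0.621, 0.172, 0.012])), (0.051, array([0.607, 0.177, 0.011])), (0.069, array([0.637, 0.167, 0.07 ]))]
2 [(0.033, array([0.646, 0.072, 0.05 ])), (0.051, array([0.632, 0.075, 0.049])), (0.069, array([0.622, 0.077, 0.053]))]
3 [(0.033, array([ 0.643, -0.018,  0.049])), (0.051, array([ 0.629, -0.017,  0.048])), (0.069, array([ 0.619, -0.016,  0.053]))]
4 [(0.033, array([ 0.638, -0.108,  0.047])), (0.051, array([ 0.626, -0.109,  0.048])), (0.069, array([ 0.616, -0.11 ,  0.053]))]
t 12.77 pos [0.5016 0.1651 0.2057] F [-0.4  0.3 -0.2] grip 0.498
turn deg [ 0.26  0.18 -0.5 ] toolx [ 0.999 -0.038 -0.003] tooly [-0.038 -0.999  0.005]
shift now mm [67.8 -6.6 55.4] shift in goal frame [67.7 -5.7 55.7]
```

View pics/s8.png

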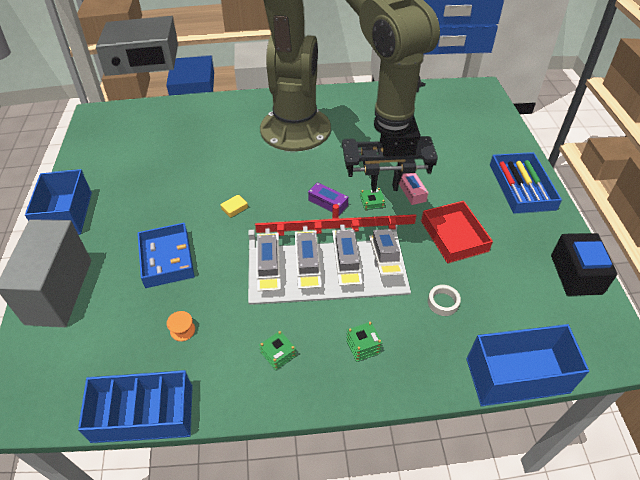

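View pics/w8.png

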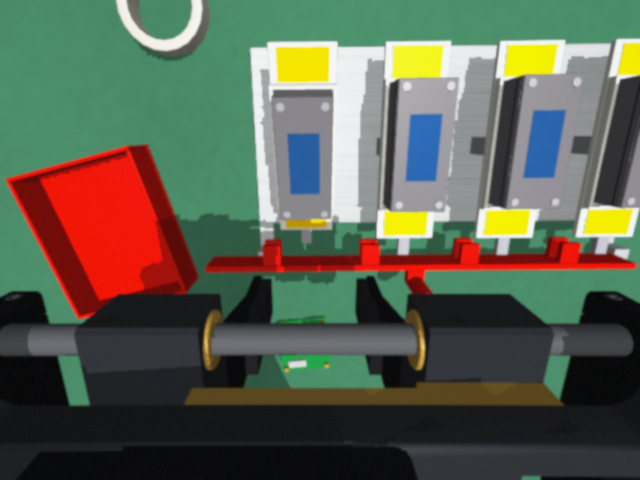

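Tray 1 stays tipped: its rear pad reads about 70 mm high and its front end is down, while the other three are level. So housing 1, at (386,242) in the scene view and (304,160) in the wrist view, is the loose one. It is grey with a blue panel and stands on the leftmost tray. The pink lookalike is off the rack, near (413,187) in the scene view.

Run:
```python
from m import *
d=dict(np.load('pics/w8.npz'))
for c,s,mk in blobs(d,(105,100,60),(125,255,255),300,(265,100,350,220)):
    print('panel',c,s,dep(d,*c).round(4))
    # plane through lid pts
    P=[]
    for v in range(110,215,4):
        for u in range(282,330,4):
            X=dep(d,u,v); P.append(X)
    P=np.array(P); m=P.mean(0); n=np.linalg.svd(P-m)[2][2]; print('lid n',(n*np.sign(n[2])).round(3),m.round(3))
h=rk(0,.138,.045)
up=np.array([-np.sin(.3),0,np.cos(.3)])
print('hinge',h,'lid centre exp',rk(*(.041*up+[0,.138,.045])))
goal(rk(-.015,.138,.0665))
cv2.imwrite('pics/crop8.png',cv2.resize(d['frame'][40:280,230:470,::-1],None,fx=2.4,fy=2.4))
```

```text
panel [303.92173913 163.14456522] [ 288  134   32   60 1840] [0.5599 0.1695 0.0844]
lid n [-0.29   0.01   0.957] [0.56  0.169 0.085]
hinge [0.56947041 0.16883996 0.045     ] lid centre exp [0.55735935 0.16919734 0.0841688 ]
t 12.87 pos [0.502  0.1654 0.2063] F [-0.4  0.2 -0. ] grip 0.588
turn deg [ 0.24  0.12 -0.49] toolx [ 0.999 -0.038 -0.002] tooly [-0.038 -0.999  0.004]
shift now mm [ 52.6  -6.5 139.7] shift in goal frame [ 52.4  -5.4 139.8]
```

View pics/crop8.png

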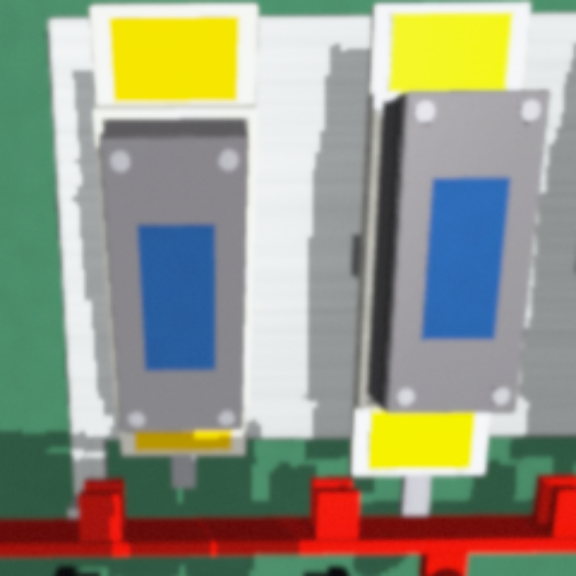

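The crop shows housing 1, the grey one with the blue panel on the leftmost tray, tipped front-down. The lid plane tilts 0.29 rad and its centre is within 3 mm of the expected point. I'll tilt the tool to match.

>>> step_arm([
  [[0, 5.7, -0.4], [10, -6, 10], 80],
  [[0, 5.7, 0], [10, 0, 10], 80],
  [[0, 5.7, 0], [10, 0, 10], 80],
  [[0, 0, 0], [0, 0, 0], 80],
])

```text
time: 13.2
position: [0.5363, 0.1708, 0.1769]
tool_rot: [3.098, -0.046, 0.475]
ft_force: [-1.2, -0.4, -1.2]
grip_width: 0.87
```

```bash
cat >> h.py <<'E'
def goalt(x,tilt,yaw=TH):
    s=status.get_state(); R=Ro.from_rotvec(s['tool_rot']); p=s['position']
    G=Ro.from_euler('z',yaw)*Ro.from_euler('x',np.pi)*Ro.from_euler('y',tilt)
    t=R.inv()*G
    D=np.array(x)-p
    print('t',round(s['time'],2),'pos',p.round(4),'F',s['ft_force'].round(1),'grip',round(s['grip_width'],3))
    print('turn',t.as_rotvec(degrees=True).round(2),'toolz',R.as_matrix()[:,2].round(3),'shift now',(R.inv().apply(D)*1000).round(1),'shift in goal',(G.inv().apply(D)*1000).round(1))
E
python3 -c "
from h import *
goalt(rk(-.013,.138,.0665),.295)"
```

```text
t 13.2 pos [0.5363 0.1708 0.1769] F [-1.2 -0.4 -1.2] grip 0.87
turn [ 0.15 -0.55  0.  ] toolz [ 0.3   -0.011 -0.954] shift now [-13.8   0.7 111.4] shift in goal [-12.7   1.  111.5]
```

>>> step_arm([
  [[0, -0.5, 0], [-12, 1, 20], 80],
  [[0, 0, 0], [-1, 0, 35], 80],
  [[0, 0, 0], [0, 0, 30], 80],
  [[0, 0, 0], [0, 0, 10], 80],
])

```text
time: 13.53
position: [0.5546, 0.1692, 0.0852]
tool_rot: [3.097, -0.047, 0.466]
ft_force: [-0.7, -1.1, -0.5]
grip_width: 0.917
```

```bash
python3 -c "
from h import *
goalt(rk(-.013,.138,.0665),.295)"
```

```text
t 13.53 pos [0.5546 0.1692 0.0852] F [-0.7 -1.1 -0.5] grip 0.917
turn [ 0.3  -0.21 -0.  ] toolz [ 0.294 -0.014 -0.956] shift now [-3.7 -0.2 18.4] shift in goal [-3.6 -0.1 18.4]
```

>>> step_arm([
  [[0, 0, 0], [-3, 0, 10], 80],
  [[0, 0, 0], [-1, 0, 6], 80],
  [[0, 0, 0], [0, 0, 1], 80],
])

```text
time: 13.78
position: [0.5556, 0.1677, 0.064]
tool_rot: [3.098, -0.052, 0.448]
ft_force: [0.5, -0.2, 0.0]
grip_width: 0.922
```

```bash
python3 -c "
from h import *
goalt(rk(-.013,.138,.0665),.295); shot('wrist','w9.png')"
```

```text
t 13.78 pos [0.5556 0.1677 0.064 ] F [ 0.5 -0.2  0. ] grip 0.922
turn [ 0.41  0.44 -0.16] toolz [ 0.283 -0.015 -0.959] shift now [ 1.5 -1.5 -2.2] shift in goal [ 1.6 -1.5 -2.2]
```

View pics/w9.png

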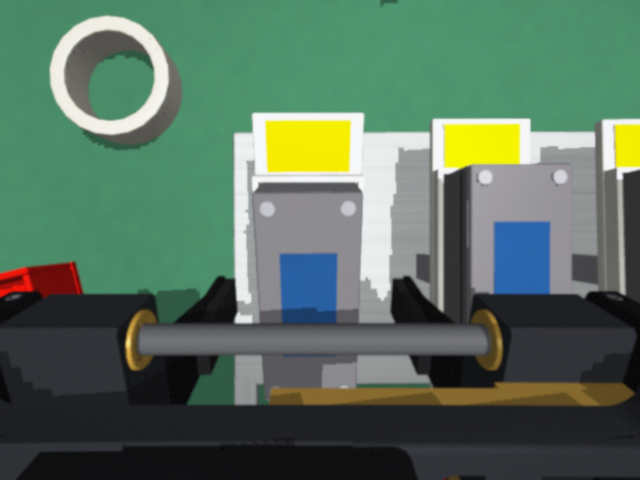

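The wrist view shows the fingers either side of housing 1, at columns 220 and 405 against housing edges at 258 and 360. I'll raise 2 mm so the tips clear the rims, then close.

>>> step_arm([
  [[0.3, 0.4, 0], [1, -1.5, -2.5], 60],
  [[0, 0, 0], [0, 0, 0], 35],
  [[0, 0, 0], [0, 0, 0], 30],
  [[0, 0, 0], [0, 0, 0], 30],
  [[0, 0, 0], [0, 0, 0], 30],
  [[0, 0, 0], [0, 0, 0], 30],
  [[0, 0, 0], [0, 0, 0], 30],
  [[0, 0, 0], [0, 0, 0], 30],
], grip_force=35)

```text
time: 14.5
position: [0.5587, 0.1701, 0.0724]
tool_rot: [3.101, -0.052, 0.471]
ft_force: [-0.1, 0.0, -0.8]
grip_width: 0.503
```

```bash
python3 -c "
from h import *
goalt(rk(-.013,.138,.0665),.295)"
```

```text
t 14.5 pos [0.5587 0.1701 0.0724] F [-0.1  0.  -0.8] grip 0.503
turn [ 0.07 -0.37 -0.21] toolz [ 0.297 -0.01  -0.955] shift now [-3.9  0.9  4.9] shift in goal [-3.9  0.9  5. ]
```

>>> step_arm([
  [[0, 0, 0], [0, 0, -6], 30],
  [[0, 0, 0], [0, 0, -12], 30],
  [[0, 0, 0], [6, 0, -22], 30],
  [[0, 0, 0], [9, 0, -30], 30],
  [[0, 0, 0], [9, 0, -30], 30],
  [[0, 0, 0], [6, 0, -20], 30],
  [[0, 0, 0], [0, 0, 0], 30],
])

```text
time: 15.08
position: [0.5497, 0.1692, 0.199]
tool_rot: [3.102, -0.048, 0.465]
ft_force: [-0.2, -0.3, -1.7]
grip_width: 0.504
```

```bash
python3 -c "
from h import *
goalt([.492,.369,.19],0,.217)
shot('scene','s10.png');shot('wrist','w10.png')"
```

```text
t 15.08 pos [0.5497 0.1692 0.199 ] F [-0.2 -0.3 -1.7] grip 0.504
turn [  2.11 -16.95 -14.1 ] toolz [ 0.293 -0.009 -0.956] shift now [ -63.7 -197.9  -10.1] shift in goal [ -13.4 -207.5    9. ]
```

View pics/s10.png

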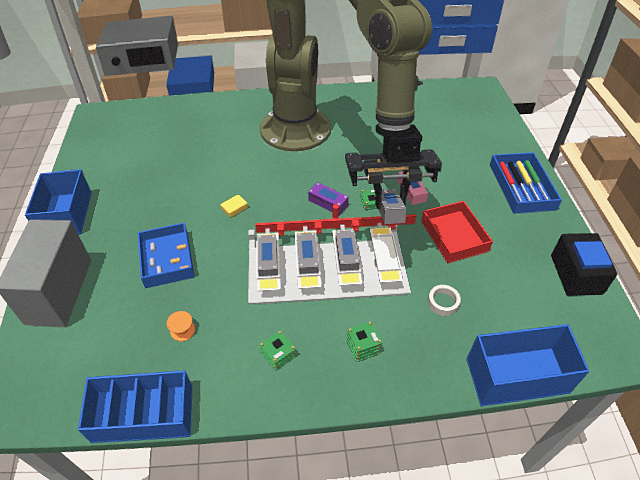

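View pics/w10.png

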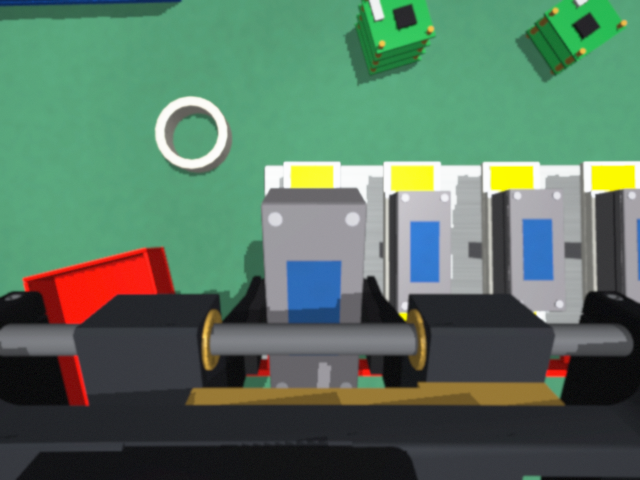

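Housing 1 is gripped and lifted clear, tray 1 is empty, and the others are still in place. Next I level it and carry it over the bin.

>>> step_arm([
  [[0.5, -4.2, -3.5], [-10, -38, 0], 30],
  [[0.5, -4.2, -3.5], [-10, -38, 0], 30],
  [[0.5, -4.2, -3.5], [-8, -38, 0], 30],
  [[0.5, -4.2, -3.5], [-5, -35, 0], 30],
  [[0, 0, 0], [0, -30, 0], 30],
  [[0, 0, 0], [0, 0, 0], 30],
])

```text
time: 15.68
position: [0.491, 0.3404, 0.1686]
tool_rot: [3.109, 0.335, -0.064]
ft_force: [-1.9, 0.9, -3.2]
grip_width: 0.508
```

```bash
python3 -c "
from h import *
goalt([.488,.368,.1],0,.217)"
```

```text
t 15.68 pos [0.491  0.3404 0.1686] F [-1.9  0.9 -3.2] grip 0.508
turn [ 0.56  2.41 -0.13] toolz [-0.039 -0.019 -0.999] shift now [  5.8 -28.3  68.1] shift in goal [  3.  -27.6  68.6]
```

>>> step_arm([
  [[0.5, 2.4, 0], [3, -20, 5], 30],
  [[0, 0, 0], [0, -8, 20], 30],
  [[0, 0, 0], [0, 0, 20], 30],
  [[0, 0, 0], [0, 0, 10], 30],
  [[0, 0, 0], [0, 0, 0], 30],
])

```text
time: 16.1
position: [0.4799, 0.3698, 0.0983]
tool_rot: [3.118, 0.35, -0.024]
ft_force: [-0.7, -0.8, -2.5]
grip_width: 0.499
```

```bash
python3 -c "
from h import *
goalt([.488,.368,.028],0,.217)
shot('wrist','w11.png');shot('scene','s11.png');shot('top','top11.png')"
```

```text
t 16.1 pos [0.4799 0.3698 0.0983] F [-0.7 -0.8 -2.5] grip 0.499
turn [0.15 0.91 0.38] toolz [-0.015 -0.006 -1.   ] shift now [ 8.6  3.4 70.2] shift in goal [ 7.5  3.5 70.3]
```

View pics/w11.png

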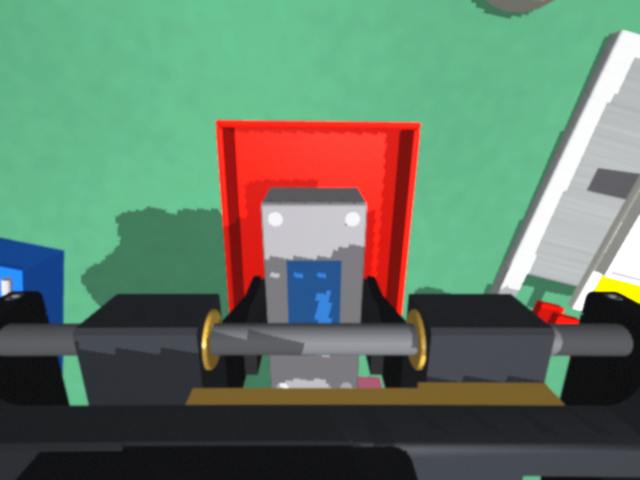

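View pics/s11.png

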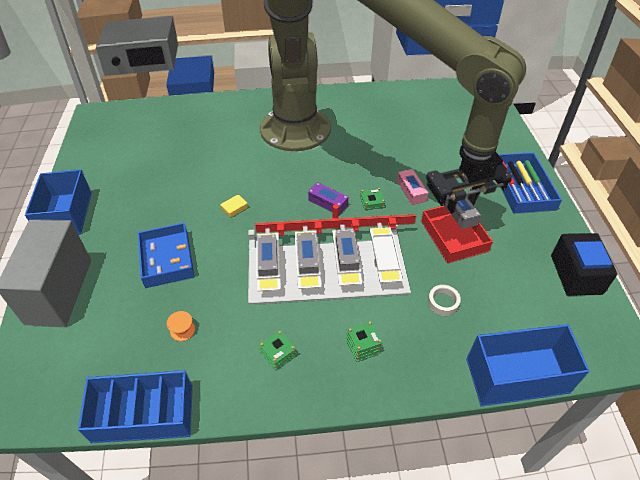

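Run:
```python
from h import *
d=dict(np.load('pics/w11.npz'))
c,s=np.cos(.217),np.sin(.217)
def b(X): q=X[:2]-[.492,.369]; return np.round([c*q[0]+s*q[1],-s*q[0]+c*q[1],X[2]],4)
T=np.array([.4799,.3698,.0983]); print('tcp in bin',b(T))
for u,v in ((268,208),(359,208),(275,219),(352,219),(314,230),(314,280),(314,205)): print(u,v,b(dep(d,u,v)))
for u,v in ((219,123),(418,124)): print('bin far rim',b(dep(d,u,v)),b(onz(d,u,v,.04)))
```

```text
tcp in bin [-0.0116  0.0034  0.0983]
268 208 [0.0397 0.0221 0.1115]
359 208 [ 0.0401 -0.0155  0.112 ]
275 219 [0.0352 0.0192 0.1123]
352 219 [ 0.0354 -0.0128  0.1123]
314 230 [0.0303 0.003  0.1114]
314 280 [0.0069 0.0028 0.1108]
314 205 [0.041  0.0031 0.1113]
bin far rim [0.0734 0.0581 0.0398] [0.0734 0.0581 0.04  ]
bin far rim [ 0.0737 -0.0574  0.04  ] [ 0.0737 -0.0574  0.04  ]
```

The lid is 112 mm high, so the underside is at 77 mm, and housing and bin axes agree. I need about 7 mm in x, 3 mm in y and 73 mm down.

>>> step_arm([
  [[0, 0.9, 0.3], [8, 3, 10], 30],
  [[0, 0, 0], [1, 0, 18], 30],
  [[0, 0, 0], [0, 0, 18], 30],
  [[0, 0, 0], [0, 0, 12], 30],
  [[0, 0, 0], [0, 0, 4], 30],
])

```text
time: 16.67
position: [0.5003, 0.3713, 0.0467]
tool_rot: [-3.119, -0.329, -0.034]
ft_force: [-1.0, -0.5, -2.9]
grip_width: 0.501
```

```bash
python3 -c "
from h import *
goalt([.486,.368,.026],0,.217)"
```

```text
t 16.67 pos [0.5003 0.3713 0.0467] F [-1.  -0.5 -2.9] grip 0.501
turn [-0.17 -1.26 -0.37] toolz [ 0.021  0.008 -1.   ] shift now [-15.1   0.3  20.3] shift in goal [-14.7   0.1  20.7]
```

>>> step_arm([
  [[0, -1.2, -0.3], [-8, 0, 2], 30],
  [[0, 0, 0], [-4, 0, 5], 30],
  [[0, 0, 0], [0, 0, 5], 30],
  [[0, 0, 0], [0, 0, 0], 30],
])

```text
time: 17.0
position: [0.4891, 0.3687, 0.0358]
tool_rot: [-3.12, -0.336, -0.002]
ft_force: [0.2, 0.6, -2.5]
grip_width: 0.502
```

```bash
python3 -c "
from h import *
goalt([.486,.368,.026],0,.217)"
```

```text
t 17.0 pos [0.4891 0.3687 0.0358] F [ 0.2  0.6 -2.5] grip 0.502
turn [-0.21 -0.09 -0.13] toolz [ 0.001  0.004 -1.   ] shift now [-3.2  0.1  9.8] shift in goal [-3.2  0.   9.8]
```

>>> step_arm([
  [[0, 0, 0], [-2, 0, 4], 30],
  [[0, 0, 0], [0, 0, 3], 30],
  [[0, 0, 0], [0, 0, 2], 30],
  [[0, 0, 0], [0, 0, 1], 30],
  [[0, 0, 0], [0, 0, 0], 30],
])

```text
time: 17.42
position: [0.4882, 0.3693, 0.0289]
tool_rot: [-3.12, -0.337, -0.008]
ft_force: [-1.0, 0.3, -1.9]
grip_width: 0.501
```

```bash
python3 -c "
from h import *
goalt([.486,.368,.026],0,.217)"
```

```text
t 17.42 pos [0.4882 0.3693 0.0289] F [-1.   0.3 -1.9] grip 0.501
turn [-0.18 -0.3  -0.12] toolz [ 0.005  0.004 -1.   ] shift now [-2.5  0.8  2.9] shift in goal [-2.4  0.8  2.9]
```

>>> step_arm([
  [[0, 0, 0], [0, 0, 2], 30],
  [[0, 0, 0], [0, 0, 2], 30],
  [[0, 0, 0], [0, 0, 1], 30],
])

```text
time: 17.67
position: [0.4893, 0.3697, 0.0272]
tool_rot: [-3.121, -0.336, -0.012]
ft_force: [-3.3, -2.6, 7.2]
grip_width: 0.5
```

Contact with the floor: +7 N. Release to a 60 mm opening, which stays clear of the bin walls, then go straight up.

>>> step_arm([
  [[0, 0, 0], [0, 0, 0], 48],
  [[0, 0, 0], [0, 0, 0], 55],
  [[0, 0, 0], [0, 0, 0], 60],
  [[0, 0, 0], [0, 0, 0], 60],
  [[0, 0, 0], [0, 0, 0], 60],
])

```text
time: 18.08
position: [0.4907, 0.3716, 0.0276]
tool_rot: [-3.117, -0.336, -0.018]
ft_force: [1.5, -0.9, -0.6]
grip_width: 0.674
```

>>> step_arm([
  [[0, 0, 0], [0, 0, -10], 60],
  [[0, 0, 0], [0, 0, -25], 60],
  [[0, 0, 0], [0, 0, -40], 60],
  [[0, 0, 0], [0, 0, -40], 60],
  [[0, 0, 0], [0, 0, -40], 60],
  [[0, 0, 0], [0, 40, 0], 60],
  [[0, 0, 0], [0, 40, 0], 60],
  [[0, 0, 0], [0, 40, 0], 60],
  [[0, 0, 0], [0, 40, 0], 60],
  [[0, 0, 0], [0, 40, 0], 60],
  [[0, 0, 0], [0, 0, 0], 60],
])

```text
time: 19.0
position: [0.5324, 0.1744, 0.1952]
tool_rot: [-3.111, -0.36, -0.027]
ft_force: [1.1, -0.6, -1.0]
grip_width: 0.692
```

Run:
```python
from tilt import *
goalt([.486,.368,.2],0,.217)
d=shot('top','top12.png'); tilts('s12.png')
```

```text
t 19.0 pos [0.5324 0.1744 0.1952] F [ 1.1 -0.6 -1. ] grip 0.692
turn [-0.43 -1.02  0.76] toolz [ 0.016  0.011 -1.   ] shift now [  -0.9 -199.1   -3.4] shift in goal [  -3.6 -199.1   -4.8]
1 [(0.033, array([0.649, 0.162, 0.051])), (0.051, array([0.637, 0.167, 0.052])), (0.069, array([0.625, 0.171, 0.054]))]
2 [(0.033, array([0.645, 0.073, 0.048])), (0.051, array([0.633, 0.075, 0.05 ])), (0.069, array([0.623, 0.077, 0.054]))]
3 [(0.033, array([ 0.642, -0.018,  0.048])), (0.051, array([ 0.627, -0.017,  0.046])), (0.069, array([ 0.619, -0.016,  0.054]))]
4 [(0.033, array([ 0.64 , -0.108,  0.049])), (0.051, array([ 0.627, -0.109,  0.049])), (0.069, array([ 0.615, -0.11 ,  0.052]))]
```

View pics/top12.png

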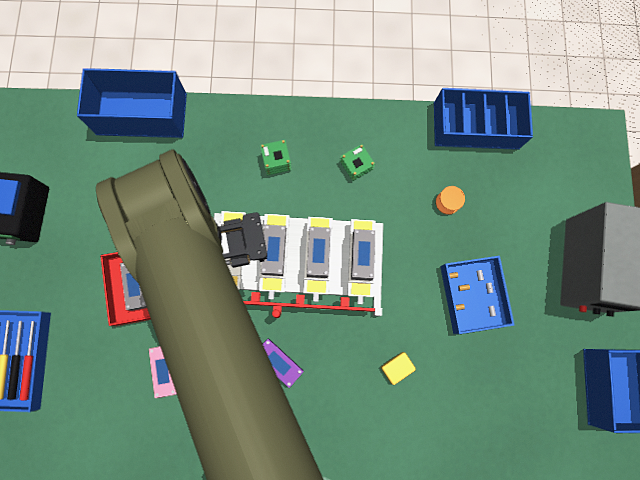

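View pics/s12.png

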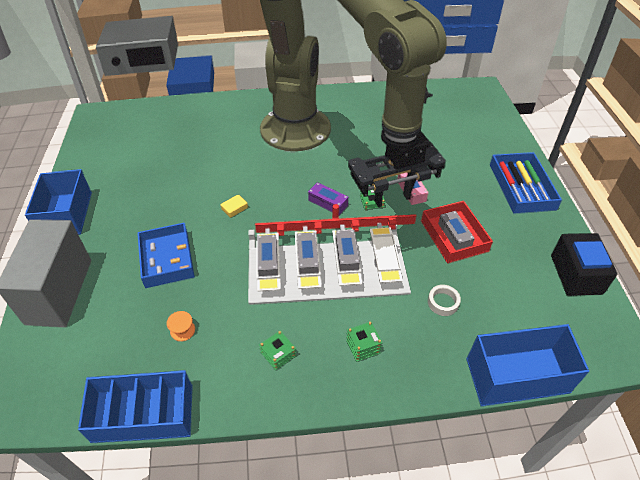

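The scene view shows the housing flat inside the red bin at (457,229). The other three are on their trays and the bar is still over to the left. I'll check the housing's height and position, then hand in.

Run:
```python
from m import *
d=dict(np.load('pics/s12.npz'))
c,s=np.cos(.217),np.sin(.217)
P=[]
for v in range(200,260):
    for u in range(425,490):
        o,D=ray(d,u,v); X=o+D*d['range_z'][v,u]; q=X[:2]-[.492,.369]; x,y=c*q[0]+s*q[1],-s*q[0]+c*q[1]
        if abs(x)<.066 and abs(y)<.052 and X[2]>.03: P.append([x,y,X[2]])
P=np.array(P); P=P[P[:,2]>.034]; m=P.mean(0)
print(len(P),m.round(4),cv2.minAreaRect(P[:,:2].astype(np.float32)))
print('normal',np.linalg.svd(P-m)[2][2].round(3),status.get_state()['ft_force'].round(1))
e=shot('top','top13.png')
for c,s,_ in blobs(e,(105,100,60),(125,255,255),60,(250,190,400,310)): print('lid panel',c.round(1),onz(e,*c,.086).round(4))
```

```text
550 [ 0.0023 -0.0005  0.0386] ((-1.6611069440841675e-05, 0.00011680088937282562), (0.04804569110274315, 0.10486438870429993), 89.73431396484375)
normal [-0.004  0.019 -1.   ] [-1.2  0.6 -0.4]
lid panel [273.  248.5] [0.5676 0.0768 0.086 ]
lid panel [318.4 250.4] [ 0.5663 -0.0151  0.086 ]
lid panel [363.7 253. ] [ 0.5637 -0.1072  0.086 ]
```

```bash
python3 -c "
from h import *
print(order.close_job())"
```

```text
the job is handed in; nothing more can be done
None
```

I found the loose housing on tray 1, laid it flat in the red reject bin, and handed the job in at about 19 s on the robot's clock. The hand-in gave no verdict.

- **Lock bar:** I slid it to its end stop, about 31 mm in the top view. It was still to the left in the last pictures.
- **Rocking:** I pressed the front pads of trays 2, 3, 4 and then 1. Trays 2, 3 and 4 swung back level. Tray 1 stayed tipped, with its lid at about 0.29 rad.
- **Housing 1 in the bin:** The depth check puts its lid about 39 mm up and tilted about 0.02 rad. It is centred to within about 2 mm, with its 105 x 48 mm measured outline inside the bin walls.
- **Everything else:** Lid panels 2, 3 and 4 appear shifted by 1 to 3 mm, well under the 20 mm limit. No bystander looked moved in the top and scene views; I did not measure them, and the arm partly hid the boards beside the purple lookalike.
- **Off-plan moments:** While pushing the knob the arm sat up to 9 mm too high, and over the bin it overshot about 15 mm in x. I corrected both before going on.

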